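# Nudge a board pallet home on its locating pins

### The arm

A 7-joint arm with a two-finger parallel gripper is mounted at the origin on a cart in front of the work surface, level with it; the furniture and walls round the work are solid. World frame = base frame: x ahead of the robot, y to its left, z up, the work surface at z = 0. Lengths are in m, angles in rad, forces in N, time in s.
With the tool pointing down it reaches from about 0.425 to 0.925 m from the base axis. Payload 6.8 kg.
Tool frame: the origin (TCP) lies at the very end of the fingers, on their centre line; the grasp point (between the pads) lies 19 mm behind it; z points along the fingers, y is the direction in which the jaws open and shut (so a half turn about z gives the same grasp; the last joint's range is limited). The gripper opens to 85 mm and grips with 20 to 120 N. Pads are 22 mm wide; open, the fingers measure 114 mm over their backs; the gripper's body (76 mm by 85 mm) begins 54 mm behind the grasp point. The pads swing forward as they close: fully open they stand 13 mm farther back than shut.
Start: joints at [1.187, 0.477, 0.022, 1.555, -0.011, 1.109, -0.083], TCP at [0.184, -0.65, 0.204] pointing down, gripper open.
Joint ranges: [-2.96, 2.96], [-0.34, 2.1], [-1.41, 1.46], [0.24, 2.44], [-1.37, 4.51], [0.17, 1.92], [-2.96, 2.96]. Speed limits (rad/s): [2.39, 2.39, 3.14, 3.14, 3.14, 3.14, 3.14].

### API

Orientations are given as a rotation vector (axis times angle).
In Python, from bench import monitor, viewer, job gives the robot as it stands. The module is installed in compiled form; this text tells all that it offers.
- The arm moves only by the tool drive_tool, never from a script. Its argument "commands" is a list of rows, each an object with "linear": the shift along the tool's x, y, z in m, a list of three; "dr": the turn, a rotation vector about the tool's x, y, z in degrees, a list of three; "jaw": the closure, from 0 (fully open) to 1 (shut). A call has 1 to 8 rows; each row shifts and turns the pose as measured when the row begins, along the tool's axes as they then stand; what a row does not reach is not made up. A row lasts 1/8 s, in which the tool goes at most 62.5 mm and 10.7 degrees, less where a joint would pass 70% of its speed; a pose out of reach is approached as far as the arm can. A call is refused whole if a number of a shift passes 0.0625 or a number of a turn 10.7, either way. A call with a gripper value outside its range is refused whole. The fingers move at their own pace and stop on an object; "force" is the grip in N (left out, the last holds). Time passes only in rows, so rows that do not move let the fingers close. It gives the time, the measured TCP pose, the force and the opening at its end, in the units of the state.
- monitor.get_obs(): the state, without advancing time (a new reading comes with each control period).
- viewer.grab_frame(name): name is "scene" or "top" or "wrist"; returns the picture (480x640x3 uint8, red, green, blue); there is no depth.
- viewer.calibration(name): a dict with "K" (3x3 intrinsics, pixels), "R" (3x3) and "t" (3): a world point X has camera coordinates R X + t. Camera axes: x right, y down, z forward; pixel columns grow to the right and rows downward; lengths in m; the calibration is good to about 2 mm. A picture is of the moment at which its call begins: read the wrist's pose just before it. calibration takes no time and is no camera call; for the wrist camera it gives the pose at the moment of the call.
- job.hand_in(): hands the job in, once; it reports no verdict.
The state is a dict: "clock": time; "joints": joint angles; "qvel": joint speeds; "tau": joint torques, N m; "tcp_pos": TCP position; "orientation": TCP orientation; "contact_force": force on the tool from outside, world axes, zero at the start; "moment": the same for the moment, N m; "grip_width": finger opening in m.
Only numpy, scipy, OpenCV 4.12 (cv2) and the standard library are available. Lean on these libraries where they do the work, as an engineer would, in place of code of your own. Each camera call takes 0.05 s, during which the arm holds its last target.

### The job

The blue pallet that carries a circuit board was put down askew, propped up on the two locating pins of the metal fixture. Without lifting it or touching the circuit board, nudge the pallet by its edges with the fingertips, back and sideways over the bed, until both of its holes drop over the two pins and it lies flat and fully home. Leave the cell pack, the orange syringe and the torque head behind the fixture where they are.

Things in the scene. Friction and masses are not known exactly. Their poses are not given: they have to be found in the camera images.
- fixture: fixture fixed to the bench: aluminium bed, dark fence along its far edge, two brass pins. Origin at bench height under the seated pallet's centre; x points across the bed to the fence (roughly away from the robot), y left along the fence, z up. Bed x -85 to 75, y -125 to 125 mm, top at z 12 mm. The seated pallet has the fixture's x, y and yaw, to within about 1.5 mm
- pallet: loose blue plastic carrier pallet, 100 (x) x 160 (y) x 10 (z) mm, about 0.3 kg. Origin at the centre of its underside; x points to its far long edge (near the fence), y left, z up. Starts 7 to 15 mm short of its place in the fixture's x, 13 to 31 mm to the right (-y) of it and turned up to 0.1 rad. Slides under a few newtons
- pallet_centre (a point): centre of the pallet, half-way up its thickness; 17 mm above the bench when seated. At the start the pallet rests on both pin noses and on its near long edge, which slides on the bed; its fence side stands up to 9 mm higher. It drops flat by its own weight once both holes are over the pins
- pcb: green circuit board, 50 (x) x 70 (y) mm, fixed on the pallet's top, centred 20 mm towards its near edge; parts up to 12 mm tall. Origin at the centre of its underside. Not to be touched
- left_pin (a point): centre of the top of the left brass pin: 8 mm diameter with a round nose, stands 6 mm above the bed. At x = 28, y = 38 mm in the fixture
- right_pin (a point): the same for the right pin, at x = 28, y = -38 mm in the fixture
- left_hole (a point): centre of the left hole of the pallet, on its underside: round, 11 mm wide, right through, at x = 28, y = 38 mm in the pallet
- right_hole (a point): centre of the right hole of the pallet, on its underside: round, 11 mm wide, right through, at x = 28, y = -38 mm in the pallet
- cell_pack: loose pale yellow shrink-wrapped battery cell pack, a block 50 x 85 x 52 mm tall, behind the fence; origin under its centre. Bystander
- syringe: loose orange and white dispensing syringe standing upright, 28 mm wide, 70 mm tall, behind the fence; origin under its centre. Bystander
- torque_head: loose black cylinder with a bright ring, 48 mm wide, 54 mm tall, behind the fence; origin under its centre. Bystander
- fence_face (a point): point on the face of the dark steel fence, at the bed's surface: x = 51 mm, y = 0 in the fixture. The fence spans y -117 to 97 mm, its top is 24 mm above the bed. The seated pallet's far edge is 1 mm short of the face, so a pallet pushed square against the fence only has to slide along it

How it is judged:
At the end, for the whole second after the job is handed in: both holes are over their pins (centres within 3 mm), the pallet lies flat on the bed (within 0.02 rad, its centre no more than 1.5 mm above the seated height of 17 mm) and is at rest (horizontal distance between left_hole and left_pin below 0.003 m and horizontal distance between right_hole and right_pin below 0.003 m and z of pallet_centre in the frame of fixture below 0.0185 m and angle between the z axis of pallet and the z axis of fixture, either way round below 0.02 rad and linear speed of pallet below 0.01 m/s); the robot touches nothing.
It fails at once if the pallet is lifted or carried: its centre more than 32 mm above the bench (z of pallet_centre in the frame of fixture above 0.032 m).
It fails at once if the circuit board is pressed or gripped (over 2 N) (contact force between any of the fingers, the arm and pcb above 2 N).
It fails at once if a bystander is moved by more than 15 mm (distance of any of cell_pack, syringe, torque_head from where it was at the start of the episode above 0.015 m).
It also fails if it takes over 64 s, if anything falls off the work surface, if the arm or the gripper's body presses on something with over 40 N, if the wrist force passes 120 N, or if a joint passes its speed limit or range.

## Working session

There is one attempt and no reset: what is moved stays moved. The work goes in short steps, Python scripts to look and compute and a tool call to move; the robot and the scene stay as the last step left them, time stands still between calls to the robot, and variables do not carry over. Pictures are saved under pics/ and viewed, and the job is handed in when it is done.

Besides the shell and the picture viewer there is one more tool, called after "Call:" by a JSON object that holds its "fn" and its "kwargs", one argument or row to a line. drive_tool: Moves the arm, as the interface text tells. Its arguments: {"type":"object","properties":{"commands":{"type":"array"},"force":{"type":"number"}},"required":["commands"]}

```bash
mkdir -p pics
python3 - <<'E'
from bench import monitor, viewer
import cv2,numpy as np
o=monitor.get_obs()
for k,v in o.items(): print(k,np.round(v,4))
for n in ["scene","top"]:
    f=viewer.grab_frame(n); cv2.imwrite(f"pics/{n}0.png",f[:,:,::-1])
    c=viewer.calibration(n); print(n,{k:np.round(v,4).tolist() for k,v in c.items()})
E
```

```text
clock 0.0
joints [ 1.1869  0.4778  0.0223  1.5565 -0.0115  1.1093 -0.0831]
qvel [ 0.0009 -0.0011 -0.0003  0.0013  0.001  -0.0001  0.0021]
tau [-2.00000e-04 -5.96449e+01  1.60820e+00 -2.81202e+01  1.25000e-02
  9.40000e-03  1.00000e-04]
tcp_pos [ 0.1836 -0.6489  0.2034]
orientation [-3.110e+00 -4.316e-01  6.000e-04]
contact_force [ 0.874   0.0019 -0.7622]
moment [ 0.0028  0.0124 -0.0277]
grip_width 0.0856
scene {'K': [[510.6473, 0.0, 312.7317], [0.0, 510.6473, 240.6061], [0.0, 0.0, 1.0]], 'R': [[-0.8888, -0.4583, -0.0005], [-0.3282, 0.6373, -0.6972], [0.3199, -0.6195, -0.7168]], 't': [0.3985, 0.4284, 0.5194]}
top {'K': [[598.2108, 0.0, 317.78], [0.0, 598.2108, 244.6239], [0.0, 0.0, 1.0]], 'R': [[0.01, -0.9999, 0.0075], [-0.9861, -0.0111, -0.1658], [0.1658, -0.0058, -0.9861]], 't': [-0.2888, 0.5968, 0.8108]}
```

View pics/top0.png

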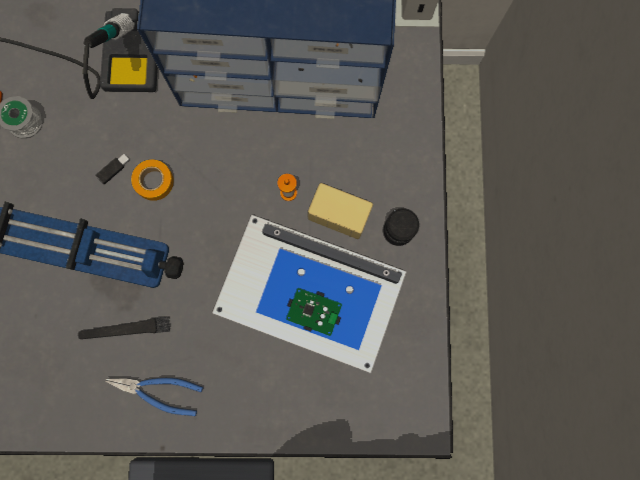

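View pics/scene0.png

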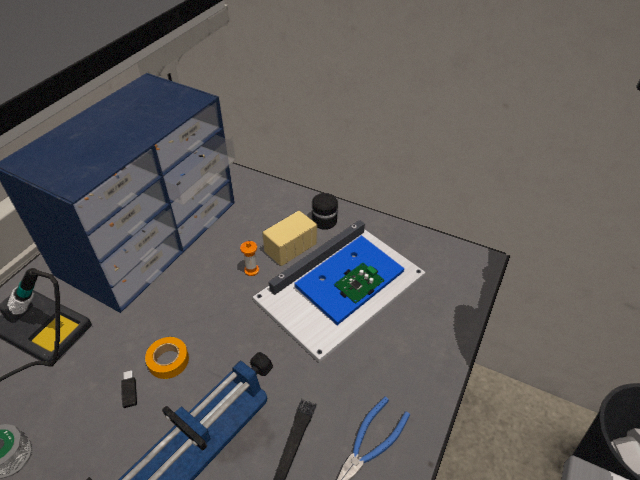

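Run:
```python
import cv2
f=cv2.imread("pics/top0.png")
c=f[205:380,205:415]; cv2.imwrite("pics/topc.png",cv2.resize(c,None,fx=3.4,fy=3.4,interpolation=cv2.INTER_CUBIC))
```

```text
(no output)
```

View pics/topc.png

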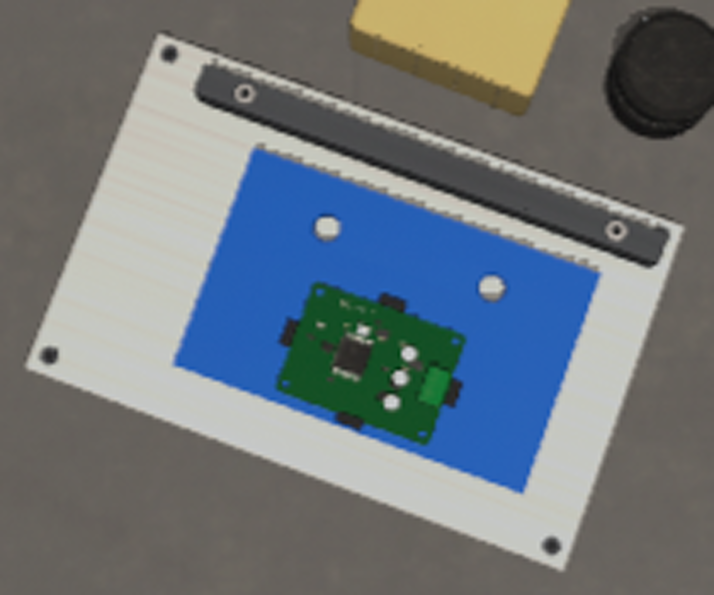

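```bash
cat > h.py <<'E'
import numpy as np, cv2
from bench import monitor, viewer
from scipy.optimize import least_squares
def proj(c,X):
    X=np.atleast_2d(X); p=X@c['R'].T+c['t']; p=p@c['K'].T; return p[:,:2]/p[:,2:]
def uncrop(p,x0,y0,s): return (np.array(p,float)+.5)/s-.5+[x0,y0]
def Rz(a): return np.array([[np.cos(a),-np.sin(a),0],[np.sin(a),np.cos(a),0],[0,0,1]])
def fitfix(c,px,pts):
    f=lambda q:(proj(c,pts@Rz(q[2]).T+[q[0],q[1],0])-px).ravel()
    r=least_squares(f,[.55,-.1,-.35]); return r.x,f(r.x).reshape(-1,2)
BED=np.array([[75,125,12],[75,-125,12],[-85,-125,12],[-85,125,12]])/1e3
PAL=np.array([[50,80,10],[50,-80,10],[-50,-80,10],[-50,80,10],[28,38,10],[28,-38,10]])/1e3
def palworld(q,pts=PAL):
    # q: x,y (of near-edge midpoint shifted to origin), yaw, tilt ; pivot near bottom edge z=12mm
    P=np.array(pts)+[.05,0,0]; t=q[3]
    Ry=np.array([[np.cos(t),0,-np.sin(t)],[0,1,0],[np.sin(t),0,np.cos(t)]])
    return (P@Ry.T-[.05,0,0])@Rz(q[2]).T+[q[0],q[1],.012]
def fitpal(c,px,idx=range(6),tilt=None,pts=PAL):
    g=lambda q:np.r_[q[:3],q[3] if tilt is None else tilt]
    f=lambda q:(proj(c,palworld(g(q),pts[list(idx)]))-px).ravel()
    r=least_squares(f,[.55,-.1,-.35,.05]); return g(r.x),f(r.x).reshape(-1,2)
def rel(F,q):
    d=Rz(-F[2])@np.array([q[0]-F[0],q[1]-F[1],0]); return np.r_[d[:2]*1e3,q[2]-F[2]]
E
python3 - <<'E'
from h import *
np.set_printoptions(precision=4,suppress=True)
c=viewer.calibration("top")
u=lambda p:uncrop(p,205,205,3.4)
F,r=fitfix(c,u([(159,33),(684,228),(564,571),(25,368)]),BED); print(F,r)
px=u([(254,145),(600,270),(523,493),(174,365),(327,228),(491,288)])
for t in (None,.06,.08):
    q,r=fitpal(c,px,tilt=t); print(q,rel(F,q)); print(r.ravel())
E
```

```text
[ 0.5396 -0.273  -0.3469] [[-0.3247 -0.5505]
 [ 0.7919 -0.5973]
 [ 0.2337  0.8717]
 [-0.6985  0.1546]]
[ 0.5254 -0.2846 -0.3369  0.0445] [ -9.4678 -15.7659   0.01  ]
[-0.2182  0.5278  0.2608  0.4982  0.2606 -0.0758 -0.4702 -0.2327 -0.1419
 -0.3187  0.3054 -0.4069]
[ 0.5255 -0.2846 -0.337   0.06  ] [ -9.3738 -15.7795   0.01  ]
[-0.2976  0.45    0.3583  0.4922  0.2518 -0.0289 -0.4763 -0.1941 -0.1767
 -0.337   0.3361 -0.3974]
[ 0.5256 -0.2847 -0.3371  0.08  ] [ -9.2321 -15.7968   0.0099]
[-0.4034  0.3591  0.4806  0.4942  0.245   0.0178 -0.4788 -0.1581 -0.2231
 -0.3559  0.3741 -0.3805]
```

```bash
cat >> h.py <<'E'
F=np.array([0.5396,-0.2730,-0.3469])
from scipy.spatial.transform import Rotation as Ro
def plan(fx,fy,z,yawrel=0,pr=True):
    """target TCP in fixture mm, z m, tool-x yaw relative to fixture (deg)"""
    o=monitor.get_obs(); R=Ro.from_rotvec(o['orientation']); p=np.array(o['tcp_pos'])
    w=Rz(F[2])@[fx/1e3,fy/1e3,0]+[F[0],F[1],z]
    Rt=Ro.from_matrix(Rz(F[2]+np.radians(yawrel))@np.diag([1,-1,-1.]))
    dr=np.degrees((R.inv()*Rt).as_rotvec())
    sh=R.inv().apply(w-p); sh2=Rt.inv().apply(w-p)
    cur=Rz(-F[2])@(p-[F[0],F[1],0])
    print('t',round(o['clock'],2),'cur fix mm',np.round(cur*1e3,1),'yawrel',np.round(np.degrees(np.arctan2(*R.as_matrix()[[1,0],0])-F[2]),1),'F',np.round(Rz(-F[2])@o['contact_force'],1),'w',round(o['grip_width'],4))
    print('dr',np.round(dr,2),'shift now axes',np.round(sh,4),'shift after turn',np.round(sh2,4))
E
python3 -c "
from h import *
plan(-95,-16,.1)"
```

```text
t 0.1 cur fix mm [-206.9 -474.6  203.5] yawrel 35.7 F [0.  0.  1.1] w 0.0854
dr [-0.09  0.04 35.68] shift now axes [ 0.3584 -0.3071  0.104 ] shift after turn [ 0.1119 -0.4586  0.1035]
```

Call:
{"fn": "drive_tool", "kwargs": {
  "commands": [
    {"linear": [0, 0, 0], "dr": [0, 0, 8.9], "jaw": 0.3},
    {"linear": [0, 0, 0], "dr": [0, 0, 8.9], "jaw": 0.3},
    {"linear": [0, 0, 0], "dr": [0, 0, 8.9], "jaw": 0.3},
    {"linear": [0, 0, 0], "dr": [0, 0, 8.9], "jaw": 0.3},
    {"linear": [0.011, -0.045, 0], "dr": [0, 0, 0], "jaw": 0.3},
    {"linear": [0.011, -0.045, 0], "dr": [0, 0, 0], "jaw": 0.3},
    {"linear": [0.011, -0.045, 0], "dr": [0, 0, 0], "jaw": 0.3},
    {"linear": [0.011, -0.045, 0], "dr": [0, 0, 0], "jaw": 0.3}
  ]
}}

```text
clock: 1.1
tcp_pos: [0.2875, -0.493, 0.1992]
orientation: [-3.081, 0.583, 0.011]
contact_force: [0.8, -0.1, -0.6]
grip_width: 0.0596
```

```bash
python3 -c "
from h import *
plan(-95,-16,.1)"
```

```text
t 1.1 cur fix mm [-162.3 -292.6  199.2] yawrel -1.6 F [ 0.8  0.1 -0.6] w 0.0596
dr [-0.27  0.45 -1.56] shift now axes [ 0.0605 -0.2779  0.1   ] shift after turn [ 0.0673 -0.2766  0.0992]
```

Call:
{"fn": "drive_tool", "kwargs": {
  "commands": [
    {"linear": [0.009, -0.046, 0.01], "dr": [0, 0, -1.5], "jaw": 0.3},
    {"linear": [0.011, -0.046, 0.018], "dr": [0, 0, 0], "jaw": 0.3},
    {"linear": [0.011, -0.046, 0.018], "dr": [0, 0, 0], "jaw": 0.3},
    {"linear": [0.011, -0.046, 0.018], "dr": [0, 0, 0], "jaw": 0.3},
    {"linear": [0.011, -0.046, 0.018], "dr": [0, 0, 0], "jaw": 0.3},
    {"linear": [0.011, -0.046, 0.018], "dr": [0, 0, 0], "jaw": 0.3}
  ]
}}

```text
clock: 1.85
tcp_pos: [0.4465, -0.2473, 0.0979]
orientation: [-3.09, 0.542, 0.007]
contact_force: [0.8, 0.1, 0.4]
grip_width: 0.0596
```

```bash
python3 -c "
from h import *
plan(-95,-16,.05)
cv2.imwrite('pics/w1.png',viewer.grab_frame('wrist')[:,:,::-1])
cv2.imwrite('pics/s1.png',viewer.grab_frame('scene')[:,:,::-1])"
```

```text
t 1.85 cur fix mm [-96.3  -7.5  97.9] yawrel -0.0 F [0.7 0.4 0.4] w 0.0596
dr [-0.22  0.3  -0.04] shift now axes [0.0016 0.0087 0.0479] shift after turn [0.0013 0.0085 0.0479]
```

View pics/w1.png

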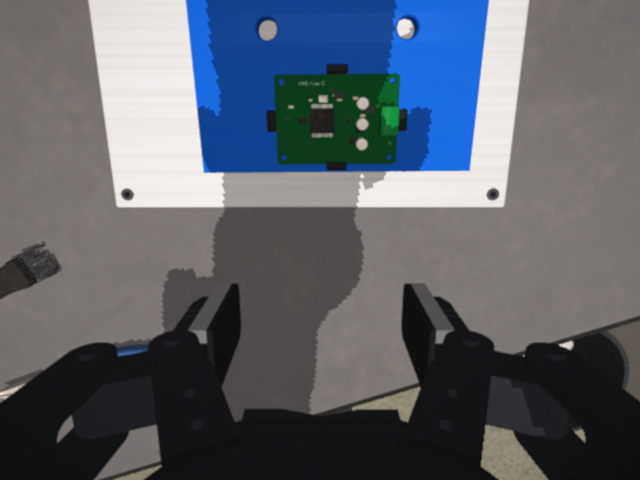

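View pics/s1.png

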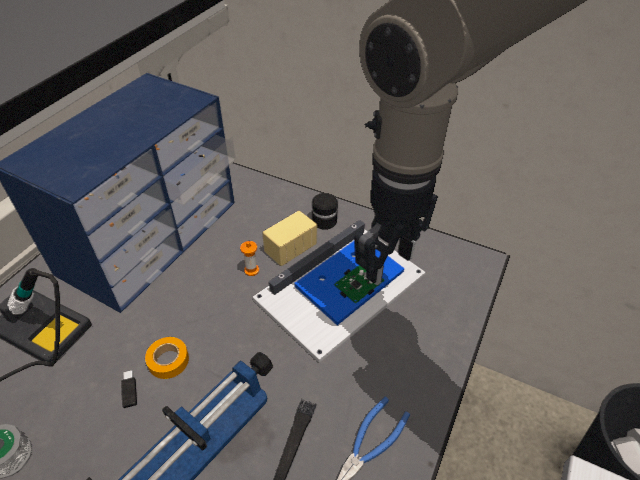

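Run:
```python
from h import *
np.set_printoptions(precision=4,suppress=True)
c=viewer.calibration("wrist")
F2,r=fitfix(c,np.array([(505,207),(118,207),(493,194),(127,194)],float),np.array([[-85,-125,12],[-85,125,12],[-77,-117,12],[-77,117,12]])/1e3); print(F2,r)
q,r=fitpal(c,np.array([(470,170),(205,171),(267,29),(406,27)],float),[2,3,4,5],tilt=.07); print(q,r,rel(F2,q),rel(F,q))
print(proj(c,[Rz(F[2])@[-.0963,-.0075+s*.03,0.098]+[F[0],F[1],0] for s in (-1,1)]))
print(proj(c,[Rz(F[2])@[-.0963,-.0075+s*.03,0.107]+[F[0],F[1],0] for s in (-1,1)]))
print(proj(c,[Rz(F[2])@[-.0853,-.0075+s*.03,0.098]+[F[0],F[1],0] for s in (-1,1)]))
```

```text
[ 0.5423 -0.2679 -0.3367] [[ 1.8129 -0.0543]
 [-3.1745  0.0096]
 [ 2.6422  0.5326]
 [-1.3427  0.6614]]
[ 0.527  -0.2793 -0.3283  0.07  ] [[ 0.6825  0.638 ]
 [-1.9055  2.0808]
 [-1.2182 -1.0731]
 [ 2.2856 -0.7979]] [-10.6632 -15.7975   0.0084] [ -9.7226 -10.227    0.0186]
[[399.986  276.3324]
 [264.227  274.9294]]
[[403.8758 284.4273]
 [261.2392 282.9438]]
[[401.5401 252.7218]
 [263.4964 251.3218]]
```

Call:
{"fn": "drive_tool", "kwargs": {
  "commands": [
    {"linear": [0.012, 0.004, 0.022], "dr": [0, 0, 0], "jaw": 0.3},
    {"linear": [0.008, 0.004, 0.022], "dr": [0, 0, 0], "jaw": 0.3},
    {"linear": [0, 0, 0.01], "dr": [0, 0, 0], "jaw": 0.3},
    {"linear": [0, 0, 0], "dr": [0, 0, 0], "jaw": 0.3}
  ]
}}

```text
clock: 2.45
tcp_pos: [0.4634, -0.2563, 0.0409]
orientation: [-3.089, 0.525, 0.013]
contact_force: [0.2, 0.2, 0.6]
grip_width: 0.0598
```

```bash
python3 -c "
from h import *
plan(-76,-16,.016)
cv2.imwrite('pics/w2.png',viewer.grab_frame('wrist')[:,:,::-1])
f=viewer.grab_frame('scene')[:,:,::-1]
cv2.imwrite('pics/s2.png',cv2.resize(f[210:370,240:440],None,fx=4,fy=3.7))"
```

```text
t 2.45 cur fix mm [-77.4 -10.2  40.9] yawrel 0.6 F [0.1 0.3 0.6] w 0.0598
dr [-0.37  0.55  0.58] shift now axes [0.0015 0.0059 0.0248] shift after turn [0.0014 0.0058 0.0249]
```

View pics/w2.png

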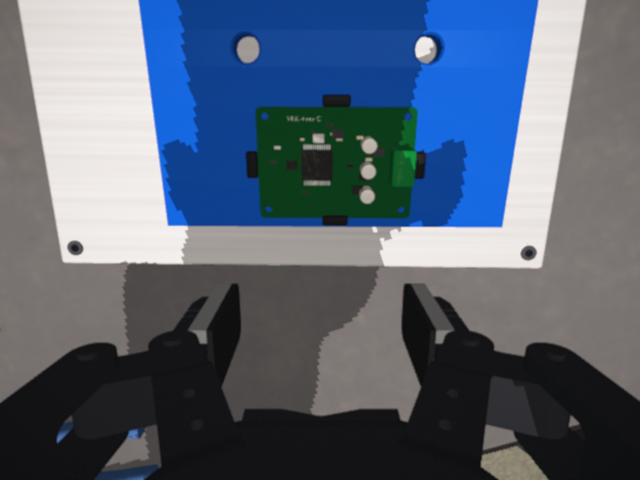

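View pics/s2.png

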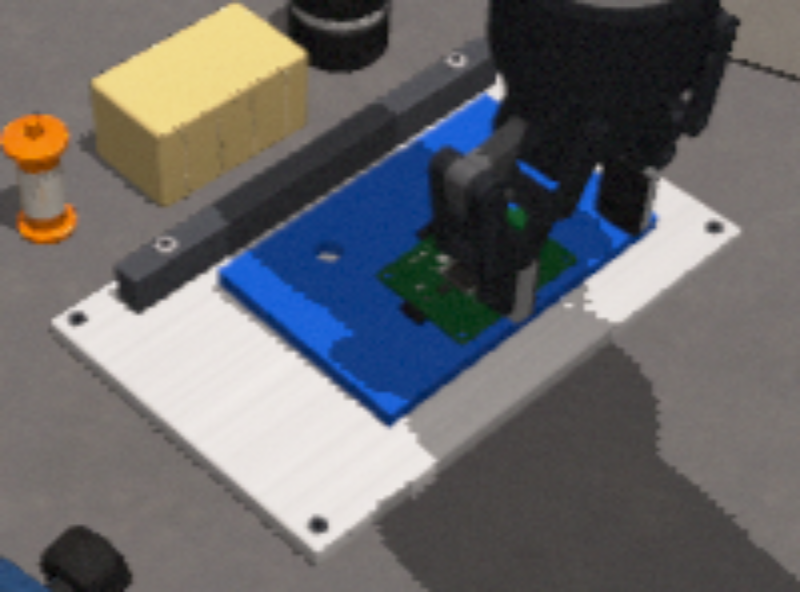

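Run:
```python
from h import *
np.set_printoptions(precision=4,suppress=True)
c=viewer.calibration("wrist"); o=monitor.get_obs()
R=Ro.from_rotvec(o['orientation']).as_matrix(); p=np.array(o['tcp_pos'])
Rc=c['R']@R; tc=c['R']@p+c['t']; print(c['K'][0]); print(Rc,tc)
C=-Rc.T@tc; print("cam in tool",C)
d=[Rc.T@np.linalg.inv(c['K'])@[u,285,1] for u in (240,404)]
s=.0598/(abs(d[0][1]-d[1][1])); print([C+s*x for x in d])
F2,r=fitfix(c,np.array([(543,267),(63,262),(528,253),(75,247)],float),np.array([[-85,-125,12],[-85,125,12],[-77,-117,12],[-77,117,12]])/1e3); print(F2,r)
q,r=fitpal(c,np.array([(503,226),(168,225.5),(248,49),(426,48)],float),[2,3,4,5],tilt=.07); print(q,r,rel(F2,q),rel(F,q))
```

```text
[406.6129   0.     320.7512]
[[ 0.0003  1.     -0.0011]
 [-0.9649 -0.     -0.2624]
 [-0.2624  0.0011  0.9649]] [-0.0001  0.0198  0.1811]
cam in tool [ 0.0666 -0.0001 -0.1696]
[array([ 0.0086, -0.0294, -0.0317]), array([ 0.0086,  0.0304, -0.0317])]
[ 0.5415 -0.2743 -0.347 ] [[-0.5064  0.4207]
 [-0.9377 -0.1682]
 [ 1.3704 -0.3596]
 [ 0.051   0.3931]]
[ 0.5262 -0.2856 -0.3352  0.07  ] [[-1.1393 -0.2302]
 [ 1.0055  0.2667]
 [-2.2577 -0.2611]
 [ 2.3705  0.3026]] [-10.5244 -15.87     0.0118] [ -8.3069 -16.403    0.0117]
```

Run:
```python
import cv2
f=cv2.imread("pics/w2.png")
cv2.imwrite("pics/w2c.png",cv2.resize(f[250:450,40:320],None,fx=2.8,fy=2.8,interpolation=cv2.INTER_CUBIC))
```

```text
(no output)
```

View pics/w2c.png

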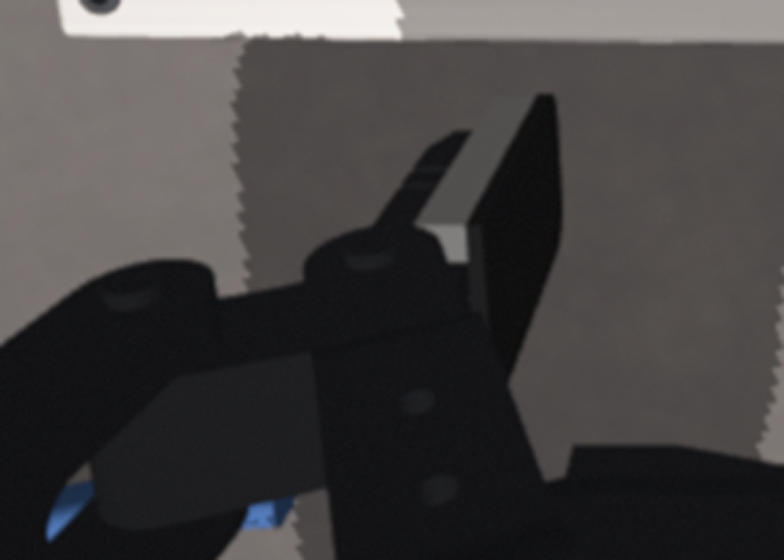

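Run:
```python
from h import *
np.set_printoptions(precision=4,suppress=True)
c=viewer.calibration("wrist"); o=monitor.get_obs()
R=Ro.from_rotvec(o['orientation']).as_matrix(); p=np.array(o['tcp_pos'])
Rc=c['R']@R; C=-Rc.T@(c['R']@p+c['t'])
for u,v in ((238,284),(240.5,326)):
    d=Rc.T@np.linalg.inv(c['K'])@[u,v,1]
    for z in (0,-.009,-.02,-.03): print(u,v,z,C+d*(z-C[2])/d[2])
```

```text
238 284 0 [-0.0042 -0.037   0.    ]
238 284 -0.009 [-0.0005 -0.035  -0.009 ]
238 284 -0.02 [ 0.0041 -0.0326 -0.02  ]
238 284 -0.03 [ 0.0083 -0.0305 -0.03  ]
240.5 326 0 [-0.025  -0.0369  0.    ]
240.5 326 -0.009 [-0.0202 -0.035  -0.009 ]
240.5 326 -0.02 [-0.0142 -0.0326 -0.02  ]
240.5 326 -0.03 [-0.0088 -0.0304 -0.03  ]
```

Run:
```python
from h import *
np.set_printoptions(precision=1,suppress=True)
c=viewer.calibration("scene"); o=monitor.get_obs()
R=Ro.from_rotvec(o['orientation']).as_matrix(); p=np.array(o['tcp_pos'])
for z in (0,-.01,-.02,-.03):
    P=proj(c,[R@[x,y,z]+p for y in (-.03,.03) for x in (.011,-.011)]); print(z,((P-[240,210])*[4,3.7]).ravel())
```

```text
0 [483.4 334.5 525.9 365.3 585.5 258.9 627.9 287.5]
-0.01 [485.1 319.5 528.1 350.3 588.1 243.7 630.9 272.4]
-0.02 [486.9 304.2 530.3 335.1 590.7 228.3 633.9 257. ]
-0.03 [488.6 288.6 532.5 319.5 593.3 212.6 637.  241.3]
```

Call:
{"fn": "drive_tool", "kwargs": {
  "commands": [
    {"linear": [0.002, 0.006, 0.01], "dr": [-0.3, 0.5, 0.5], "jaw": 0.3},
    {"linear": [0, 0, 0.008], "dr": [0, 0, 0], "jaw": 0.3},
    {"linear": [0, 0, 0.005], "dr": [0, 0, 0], "jaw": 0.3},
    {"linear": [0, 0, 0.0], "dr": [0, 0, 0], "jaw": 0.3}
  ]
}}

```text
clock: 3.05
tcp_pos: [0.4643, -0.2638, 0.0186]
orientation: [3.094, -0.542, 0.006]
contact_force: [0.3, 1.4, 0.8]
grip_width: 0.0597
```

```bash
python3 -c "
from h import *
plan(-76,-16,.0)
cv2.imwrite('pics/w3.png',viewer.grab_frame('wrist')[:,:,::-1])
f=viewer.grab_frame('scene')[:,:,::-1]
cv2.imwrite('pics/s3.png',cv2.resize(f[210:370,240:440],None,fx=4,fy=3.7))"
```

```text
t 3.05 cur fix mm [-74.  -17.   18.6] yawrel 0.0 F [-0.2  1.4  0.8] w 0.0597
dr [-0.03 -0.22  0.01] shift now axes [-0.0021 -0.001   0.0186] shift after turn [-0.002  -0.001   0.0186]
```

View pics/w3.png

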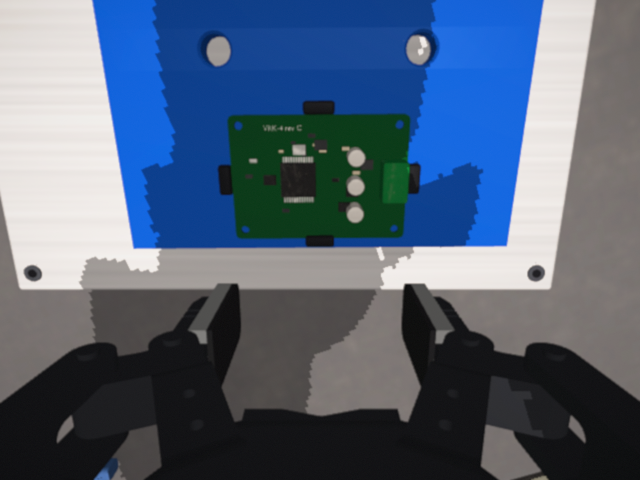

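View pics/s3.png

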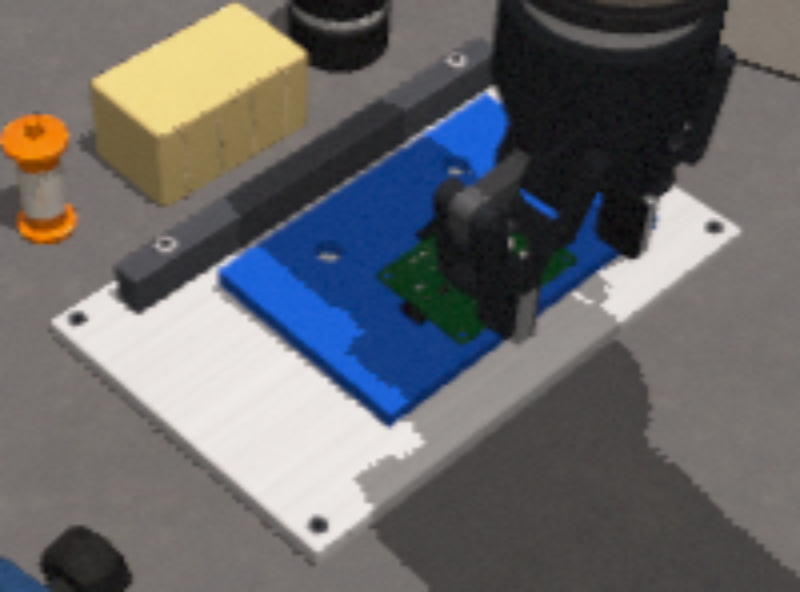

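Call:
{"fn": "drive_tool", "kwargs": {
  "commands": [
    {"linear": [-0.001, -0.001, 0.005], "dr": [0, 0, 0], "jaw": 0.3},
    {"linear": [0, 0, 0.003], "dr": [0, 0, 0], "jaw": 0.3},
    {"linear": [0, 0, 0.003], "dr": [0, 0, 0], "jaw": 0.3},
    {"linear": [0, 0, 0.0], "dr": [0, 0, 0], "jaw": 0.3}
  ]
}}

```text
clock: 3.65
tcp_pos: [0.4644, -0.2625, 0.0075]
orientation: [3.094, -0.541, 0.008]
contact_force: [-0.6, 0.6, -0.2]
grip_width: 0.0598
```

```bash
python3 -c "
from h import *
plan(-76,-16,.0)
f=viewer.grab_frame('scene')[:,:,::-1]
cv2.imwrite('pics/s4.png',cv2.resize(f[230:330,320:440],None,fx=6,fy=6,interpolation=cv2.INTER_CUBIC))"
```

```text
t 3.65 cur fix mm [-74.3 -15.7   7.5] yawrel 0.0 F [-0.8  0.4 -0.2] w 0.0598
dr [-0.03 -0.29  0.04] shift now axes [-0.0017  0.0003  0.0075] shift after turn [-0.0017  0.0003  0.0075]
```

View pics/s4.png

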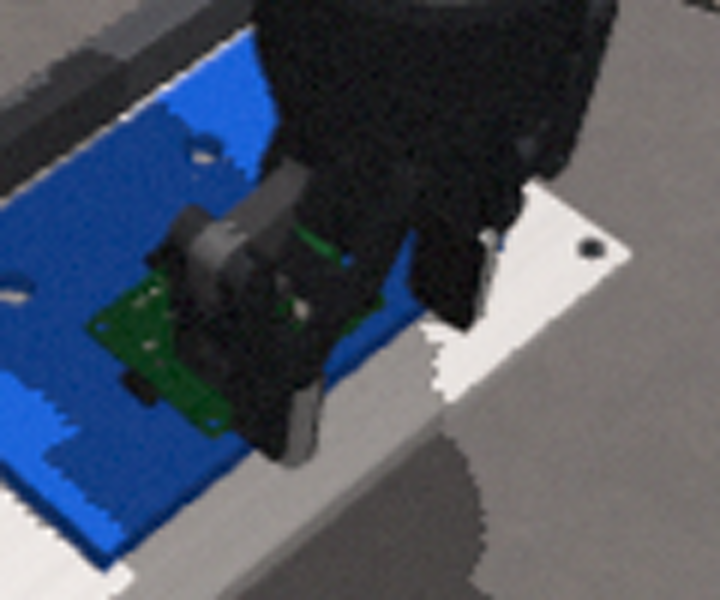

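Call:
{"fn": "drive_tool", "kwargs": {
  "commands": [
    {"linear": [-0.002, 0, 0.004], "dr": [0, 0, 0], "jaw": 0.3},
    {"linear": [0, 0, 0.003], "dr": [0, 0, 0], "jaw": 0.3},
    {"linear": [0, 0, 0.0], "dr": [0, 0, 0], "jaw": 0.3}
  ]
}}

```text
clock: 4.08
tcp_pos: [0.4625, -0.2619, 0.0002]
orientation: [3.094, -0.541, 0.009]
contact_force: [-0.8, -0.0, -0.2]
grip_width: 0.0599
```

Call:
{"fn": "drive_tool", "kwargs": {
  "commands": [
    {"linear": [0, 0, 0.003], "dr": [0, 0, 0], "jaw": 0.3},
    {"linear": [0, 0, 0.0], "dr": [0, 0, 0], "jaw": 0.3}
  ]
}}

```text
clock: 4.32
tcp_pos: [0.4626, -0.2619, -0.0029]
orientation: [3.094, -0.541, 0.009]
contact_force: [-0.2, 0.0, -0.1]
grip_width: 0.06
```

Call:
{"fn": "drive_tool", "kwargs": {
  "commands": [
    {"linear": [0, 0, 0.003], "dr": [0, 0, 0], "jaw": 0.3},
    {"linear": [0, 0, 0.0], "dr": [0, 0, 0], "jaw": 0.3}
  ]
}}

```text
clock: 4.58
tcp_pos: [0.4627, -0.262, -0.0061]
orientation: [3.094, -0.541, 0.009]
contact_force: [-0.4, -0.1, 1.0]
grip_width: 0.0599
```

```bash
python3 -c "
from h import *
plan(-76,-16,.0)
cv2.imwrite('pics/w5.png',viewer.grab_frame('wrist')[:,:,::-1])
f=viewer.grab_frame('scene')[:,:,::-1]
cv2.imwrite('pics/s5.png',cv2.resize(f[230:330,320:440],None,fx=6,fy=6,interpolation=cv2.INTER_CUBIC))"
```

```text
t 4.58 cur fix mm [-76.1 -15.8  -6.1] yawrel 0.0 F [-0.3 -0.2  1. ] w 0.0599
dr [-0.03 -0.33  0.03] shift now axes [ 0.0001  0.0002 -0.0061] shift after turn [ 0.0001  0.0002 -0.0061]
```

View pics/s5.png

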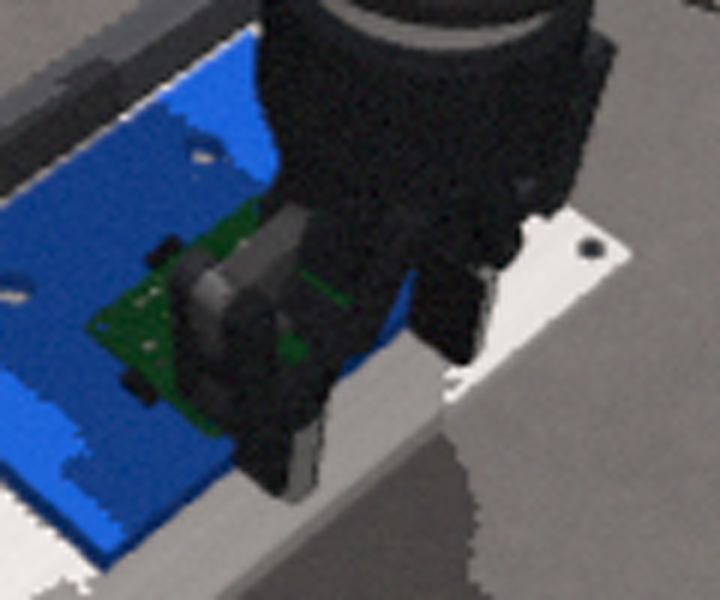

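View pics/w5.png

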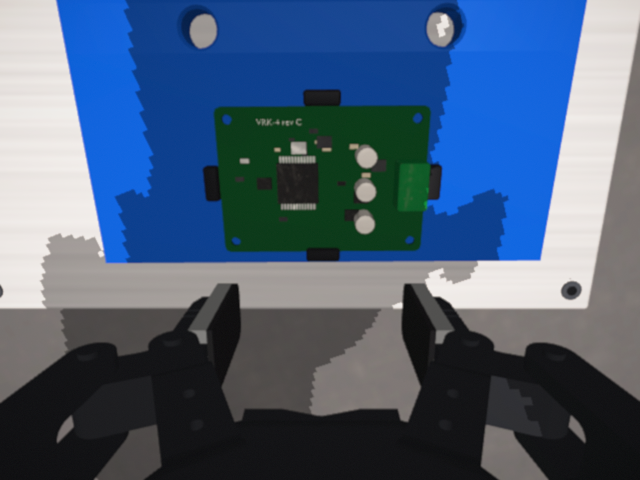

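Call:
{"fn": "drive_tool", "kwargs": {
  "commands": [
    {"linear": [0, 0, 0.003], "dr": [0, 0, 0], "jaw": 0.3},
    {"linear": [0, 0, 0.0], "dr": [0, 0, 0], "jaw": 0.3}
  ]
}}

```text
clock: 4.92
tcp_pos: [0.463, -0.2621, -0.009]
orientation: [3.094, -0.541, 0.01]
contact_force: [-0.5, 0.1, -0.5]
grip_width: 0.0595
```

Call:
{"fn": "drive_tool", "kwargs": {
  "commands": [
    {"linear": [0, 0, 0.003], "dr": [0, 0, 0], "jaw": 0.3},
    {"linear": [0, 0, 0.0], "dr": [0, 0, 0], "jaw": 0.3}
  ]
}}

```text
clock: 5.18
tcp_pos: [0.463, -0.2621, -0.0123]
orientation: [3.094, -0.541, 0.01]
contact_force: [0.1, -0.9, 0.1]
grip_width: 0.0598
```

Call:
{"fn": "drive_tool", "kwargs": {
  "commands": [
    {"linear": [0, 0, 0.002], "dr": [0, 0, 0], "jaw": 0.3},
    {"linear": [0, 0, 0.0], "dr": [0, 0, 0], "jaw": 0.3}
  ]
}}

```text
clock: 5.42
tcp_pos: [0.463, -0.2621, -0.0144]
orientation: [3.094, -0.541, 0.01]
contact_force: [-0.1, 1.0, -0.1]
grip_width: 0.0601
```

```bash
python3 -c "
from h import *
plan(-76,-16,.0)
f=viewer.grab_frame('scene')[:,:,::-1]
cv2.imwrite('pics/s6.png',cv2.resize(f[230:330,320:440],None,fx=6,fy=6,interpolation=cv2.INTER_CUBIC))"
```

```text
t 5.42 cur fix mm [-75.8 -15.8 -14.4] yawrel 0.0 F [-0.4  0.9 -0.1] w 0.0601
dr [-0.02 -0.36  0.03] shift now axes [-0.0002  0.0002 -0.0144] shift after turn [-0.0002  0.0002 -0.0144]
```

View pics/s6.png

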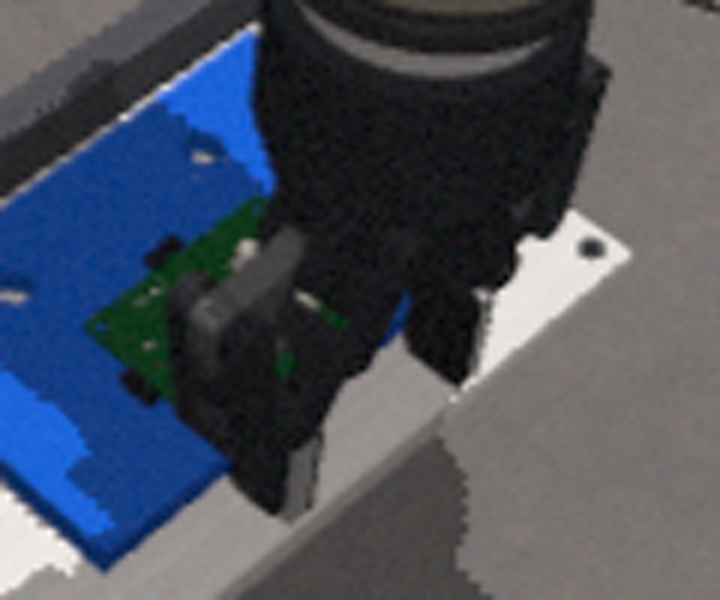

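Call:
{"fn": "drive_tool", "kwargs": {
  "commands": [
    {"linear": [0, 0, 0.002], "dr": [0, 0, 0], "jaw": 0.3},
    {"linear": [0, 0, 0.0], "dr": [0, 0, 0], "jaw": 0.3}
  ]
}}

```text
clock: 5.72
tcp_pos: [0.4632, -0.2621, -0.0164]
orientation: [3.094, -0.541, 0.01]
contact_force: [-0.6, 0.2, 0.3]
grip_width: 0.0597
```

Call:
{"fn": "drive_tool", "kwargs": {
  "commands": [
    {"linear": [0, 0, 0.0015], "dr": [0, 0, 0], "jaw": 0.3},
    {"linear": [0, 0, 0.0], "dr": [0, 0, 0], "jaw": 0.3}
  ]
}}

```text
clock: 5.98
tcp_pos: [0.4632, -0.2622, -0.018]
orientation: [3.094, -0.541, 0.01]
contact_force: [-0.5, 0.7, 0.2]
grip_width: 0.0598
```

Call:
{"fn": "drive_tool", "kwargs": {
  "commands": [
    {"linear": [0.003, 0, 0], "dr": [0, 0, 0], "jaw": 0.3},
    {"linear": [0.003, 0, 0.0], "dr": [0, 0, 0], "jaw": 0.3},
    {"linear": [0.003, 0, 0.0], "dr": [0, 0, 0], "jaw": 0.3},
    {"linear": [0, 0, 0.0], "dr": [0, 0, 0], "jaw": 0.3}
  ]
}}

```text
clock: 6.48
tcp_pos: [0.4704, -0.2647, -0.0183]
orientation: [3.095, -0.541, 0.005]
contact_force: [0.6, 0.3, 0.2]
grip_width: 0.0597
```

```bash
python3 -c "
from h import *
plan(-76,-16,-.017)
cv2.imwrite('pics/w7.png',viewer.grab_frame('wrist')[:,:,::-1])
f=viewer.grab_frame('top')[:,:,::-1]
cv2.imwrite('pics/t7.png',cv2.resize(f[205:380,205:415],None,fx=3.4,fy=3.4,interpolation=cv2.INTER_CUBIC))"
```

```text
t 6.47 cur fix mm [-67.9 -15.7 -18.3] yawrel 0.0 F [0.4 0.5 0.2] w 0.0597
dr [-0.03 -0.17  0.03] shift now axes [-0.0081  0.0003 -0.0013] shift after turn [-0.0081  0.0003 -0.0013]
```

View pics/w7.png

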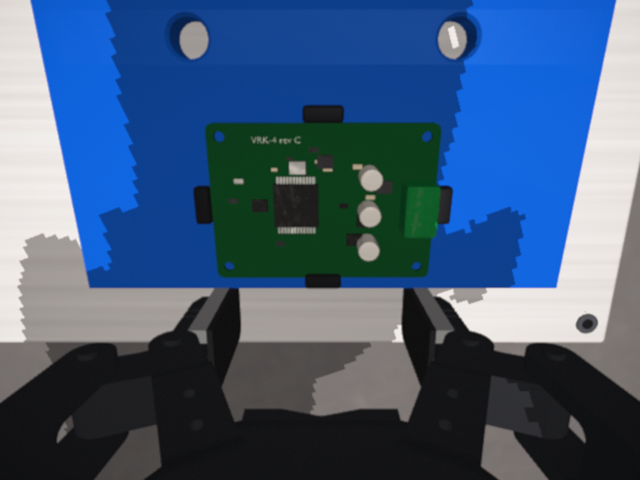

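View pics/t7.png

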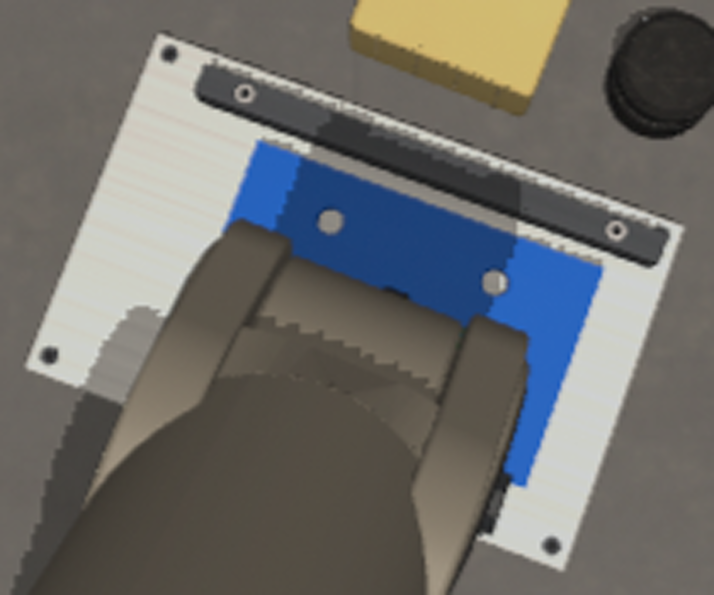

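Call:
{"fn": "drive_tool", "kwargs": {
  "commands": [
    {"linear": [0.002, 0, 0], "dr": [0, 0, 0], "jaw": 0.3},
    {"linear": [0.002, 0, 0.0], "dr": [0, 0, 0], "jaw": 0.3},
    {"linear": [0.002, 0, 0.0], "dr": [0, 0, 0], "jaw": 0.3}
  ]
}}

```text
clock: 6.95
tcp_pos: [0.474, -0.2662, -0.0186]
orientation: [-3.094, 0.542, 0.002]
contact_force: [-4.3, 2.5, 2.8]
grip_width: 0.0601
```

Call:
{"fn": "drive_tool", "kwargs": {
  "commands": [
    {"linear": [0.002, 0, 0], "dr": [0, 0, 0], "jaw": 0.3},
    {"linear": [0.001, 0, 0.0], "dr": [0, 0, 0], "jaw": 0.3}
  ]
}}

```text
clock: 7.2
tcp_pos: [0.4768, -0.2672, -0.0186]
orientation: [-3.094, 0.542, 0.003]
contact_force: [-3.6, 1.6, 3.4]
grip_width: 0.06
```

```bash
python3 -c "
from h import *
plan(-76,-16,-.017)
cv2.imwrite('pics/w8.png',viewer.grab_frame('wrist')[:,:,::-1])
f=viewer.grab_frame('top')[:,:,::-1]
cv2.imwrite('pics/t8.png',cv2.resize(f[205:380,205:415],None,fx=3.4,fy=3.4,interpolation=cv2.INTER_CUBIC))"
```

```text
t 7.2 cur fix mm [-61.1 -15.9 -18.6] yawrel 0.0 F [-4.   0.3  3.4] w 0.06
dr [-0.03  0.11  0.01] shift now axes [-0.0149  0.0001 -0.0016] shift after turn [-0.0149  0.0001 -0.0016]
```

View pics/t8.png

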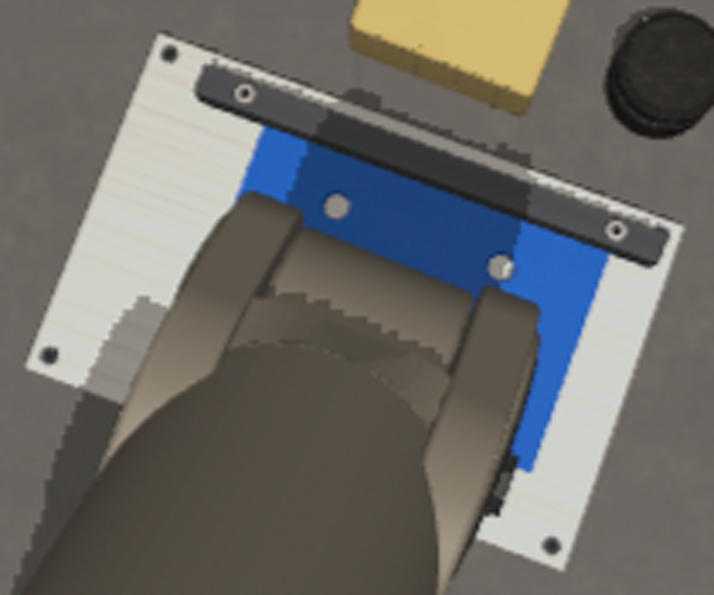

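```bash
cat >> h.py <<'E'
def top(pts,idx,tilt=.07):
    c=viewer.calibration("top"); q,r=fitpal(c,uncrop(pts,205,205,3.4),idx,tilt=tilt); print('pallet rel',np.round(rel(F,q),3),'res',np.round(r.ravel(),1))
E
python3 -c "
from h import *
top([(336,206),(501,267)],[4,5])
top([(336,206),(501,267),(530,470)],[4,5,2])
top([(327,228),(491,288)],[4,5])"
```

```text
pallet rel [ 3.4300e-01 -1.6183e+01  1.0000e-03] res [-0. -0.  0.  0.]
pallet rel [ 6.8000e-01 -1.5893e+01  3.0000e-03] res [-0.2 -0.3 -0.1 -0.3  0.2  0.6]
pallet rel [-9.8300e+00 -1.5686e+01  5.0000e-03] res [-0.2 -0.1  0.2  0.1]
```

View pics/w8.png

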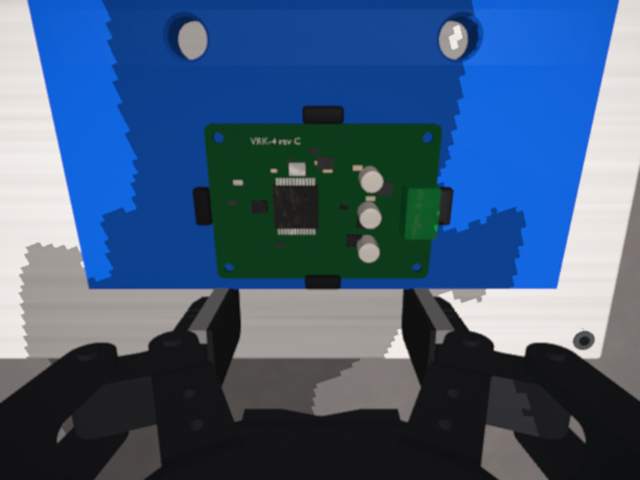

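Call:
{"fn": "drive_tool", "kwargs": {
  "commands": [
    {"linear": [-0.005, 0, 0], "dr": [0, 0, 0], "jaw": 0.3},
    {"linear": [-0.01, 0, 0], "dr": [0, 0, 0], "jaw": 0.3},
    {"linear": [0, 0, -0.03], "dr": [0, 0, 0], "jaw": 0.3},
    {"linear": [0, 0, -0.04], "dr": [0, 0, 0], "jaw": 0.3},
    {"linear": [0, 0, -0.02], "dr": [0, 0, -5], "jaw": 0.3},
    {"linear": [0, 0, 0], "dr": [0, 0, -10.5], "jaw": 0.3},
    {"linear": [0, 0, 0], "dr": [0, 0, -10.5], "jaw": 0.3},
    {"linear": [0, 0, 0], "dr": [0, 0, -10.5], "jaw": 0.3}
  ]
}}

```text
clock: 8.3
tcp_pos: [0.464, -0.2624, 0.0754]
orientation: [3.099, 0.48, 0.013]
contact_force: [0.5, -0.0, 0.0]
grip_width: 0.0598
```

Call:
{"fn": "drive_tool", "kwargs": {
  "commands": [
    {"linear": [0, 0, 0], "dr": [0, 0, -10.5], "jaw": 0.3},
    {"linear": [0, 0, 0], "dr": [0, 0, -10.5], "jaw": 0.3},
    {"linear": [0, 0, 0], "dr": [0, 0, -10.5], "jaw": 0.3},
    {"linear": [0, 0, 0], "dr": [0, 0, -10.5], "jaw": 0.3},
    {"linear": [0, 0, 0], "dr": [0, 0, 0], "jaw": 0.3}
  ]
}}

```text
clock: 8.93
tcp_pos: [0.4634, -0.2624, 0.0758]
orientation: [2.704, 1.576, 0.014]
contact_force: [0.8, -0.6, 0.0]
grip_width: 0.0598
```

```bash
python3 -c "
from h import *
plan(-12,-118,.06,90)"
```

```text
t 8.93 cur fix mm [-75.3 -15.9  75.8] yawrel 80.4 F [ 1.  -0.3  0. ] w 0.0598
dr [ 0.84 -0.03 -9.64] shift now axes [-0.0901  0.0793  0.0168] shift after turn [-0.1021  0.0633  0.0158]
```

Call:
{"fn": "drive_tool", "kwargs": {
  "commands": [
    {"linear": [0, 0, 0], "dr": [0, 0, -9.6], "jaw": 0.3},
    {"linear": [-0.034, 0.021, 0], "dr": [0, 0, 0], "jaw": 0.3},
    {"linear": [-0.034, 0.021, 0], "dr": [0, 0, 0], "jaw": 0.3},
    {"linear": [-0.034, 0.021, 0], "dr": [0, 0, 0], "jaw": 0.3},
    {"linear": [0, 0, 0.015], "dr": [0, 0, 0], "jaw": 0.3},
    {"linear": [0, 0, 0], "dr": [0, 0, 0], "jaw": 0.3}
  ]
}}

```text
clock: 9.68
tcp_pos: [0.4882, -0.3816, 0.0611]
orientation: [2.574, 1.776, 0.014]
contact_force: [-0.4, 0.2, -0.0]
grip_width: 0.0598
```

```bash
python3 -c "
from h import *
plan(-12,-115,.02,90)
cv2.imwrite('pics/w9.png',viewer.grab_frame('wrist')[:,:,::-1])
f=viewer.grab_frame('top')[:,:,::-1]
cv2.imwrite('pics/t9.png',cv2.resize(f[205:380,205:415],None,fx=3.4,fy=3.4,interpolation=cv2.INTER_CUBIC))"
```

```text
t 9.68 cur fix mm [ -11.4 -119.6   61.1] yawrel 89.1 F [-0.4  0.1 -0. ] w 0.0598
dr [ 0.96  0.04 -0.93] shift now axes [ 0.0046 -0.0014  0.0411] shift after turn [ 0.0046 -0.0006  0.0411]
```

View pics/w9.png

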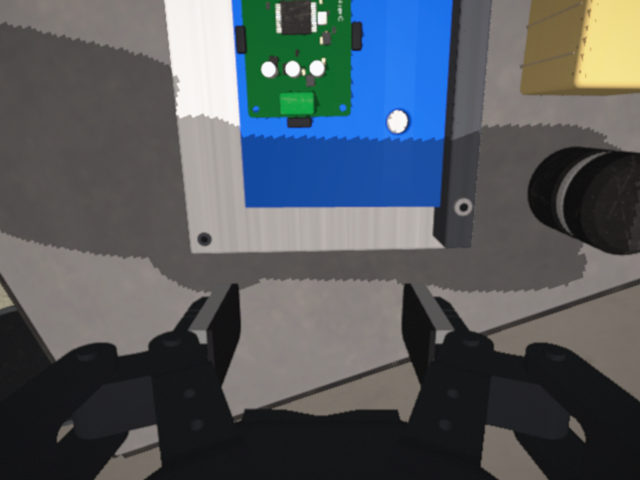

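View pics/t9.png

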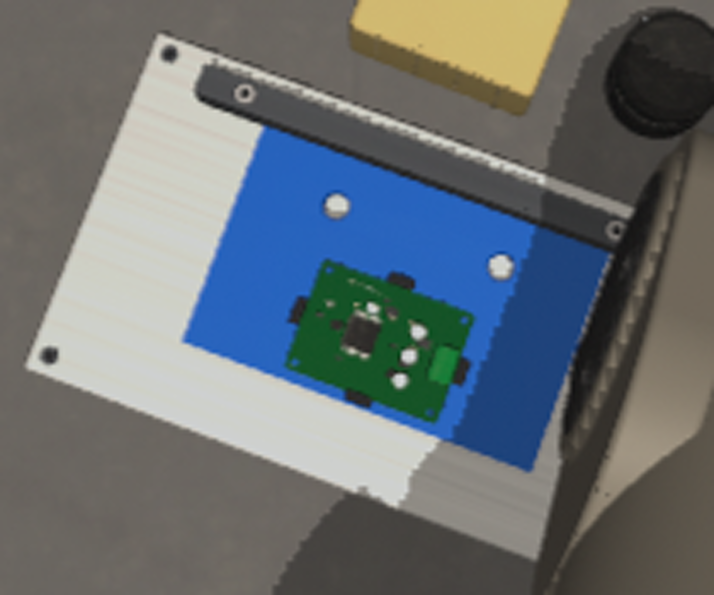

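Call:
{"fn": "drive_tool", "kwargs": {
  "commands": [
    {"linear": [0.005, 0.006, 0.01], "dr": [0.9, 0, -0.9], "jaw": 0.5},
    {"linear": [0, 0, 0.02], "dr": [0, 0, 0], "jaw": 0.5},
    {"linear": [0, 0, 0.02], "dr": [0, 0, 0], "jaw": 0.5},
    {"linear": [0, 0, 0.005], "dr": [0, 0, 0], "jaw": 0.5},
    {"linear": [0, 0, 0], "dr": [0, 0, 0], "jaw": 0.5}
  ]
}}

```text
clock: 10.4
tcp_pos: [0.4976, -0.3766, 0.0035]
orientation: [2.567, 1.81, 0.0]
contact_force: [-0.6, -0.1, -0.4]
grip_width: 0.0426
```

```bash
python3 -c "
from h import *
plan(-18,-115,-.01,90)
cv2.imwrite('pics/w10.png',viewer.grab_frame('wrist')[:,:,::-1])
f=viewer.grab_frame('scene')[:,:,::-1]
cv2.imwrite('pics/s10.png',cv2.resize(f[200:320,320:460],None,fx=5,fy=5,interpolation=cv2.INTER_CUBIC))
c=viewer.calibration('wrist'); o=monitor.get_obs()
R=Ro.from_rotvec(o['orientation']).as_matrix(); p=np.array(o['tcp_pos'])
for z in (0,-.01,-.02,-.03): print(z,proj(c,[R@[.011,s*o['grip_width']/2,z]+p for s in (-1,1)]).round().ravel())
"
```

```text
t 10.4 cur fix mm [  -4.3 -111.7    3.5] yawrel 90.2 F [-0.5 -0.2 -0.4] w 0.0426
dr [0.06 0.03 0.25] shift now axes [-0.0032 -0.0138  0.0135] shift after turn [-0.0033 -0.0137  0.0135]
0 [271. 251. 369. 251.]
-0.01 [268. 258. 371. 258.]
-0.02 [265. 267. 375. 267.]
-0.03 [262. 276. 378. 276.]
```

View pics/w10.png

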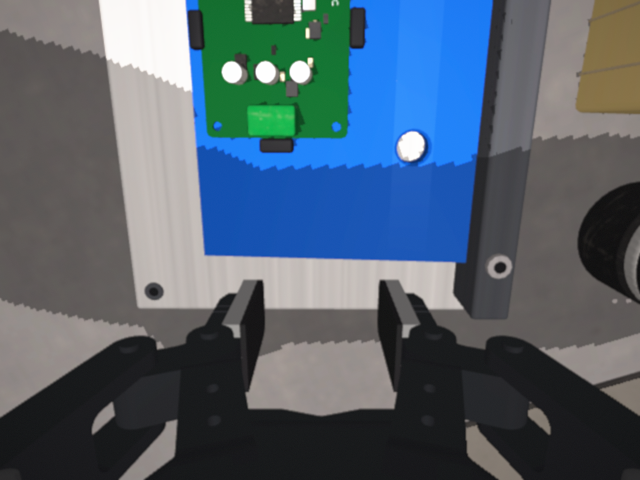

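View pics/s10.png

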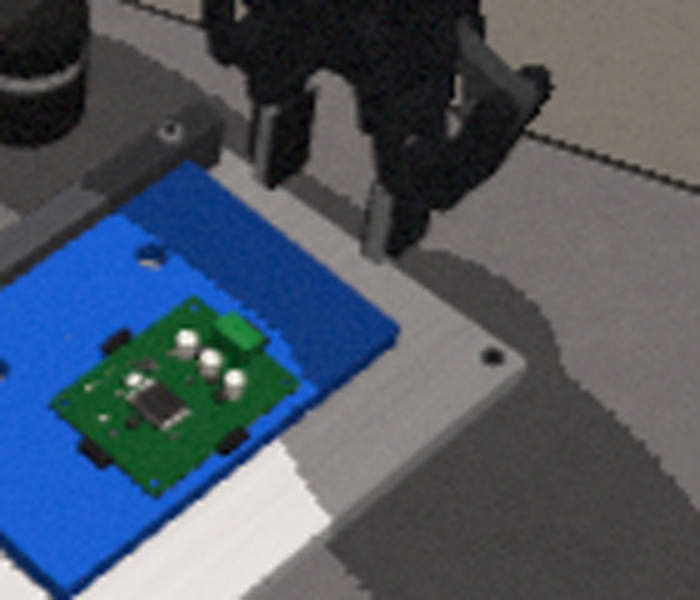

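Call:
{"fn": "drive_tool", "kwargs": {
  "commands": [
    {"linear": [-0.003, -0.007, 0], "dr": [0, 0, 0], "jaw": 0.5},
    {"linear": [0, -0.007, 0], "dr": [0, 0, 0], "jaw": 0.5},
    {"linear": [0, 0, 0.008], "dr": [0, 0, 0], "jaw": 0.5},
    {"linear": [0, 0, 0.005], "dr": [0, 0, 0], "jaw": 0.5},
    {"linear": [0, 0, 0.004], "dr": [0, 0, 0], "jaw": 0.5},
    {"linear": [0, 0, 0], "dr": [0, 0, 0], "jaw": 0.5}
  ]
}}

```text
clock: 11.25
tcp_pos: [0.4831, -0.376, -0.0126]
orientation: [2.565, 1.806, 0.002]
contact_force: [0.7, 0.5, -0.1]
grip_width: 0.0426
```

```bash
python3 -c "
from h import *
plan(-18,-115,-.017,90)
cv2.imwrite('pics/w11.png',viewer.grab_frame('wrist')[:,:,::-1])
f=viewer.grab_frame('scene')[:,:,::-1]
cv2.imwrite('pics/s11.png',cv2.resize(f[200:320,320:460],None,fx=5,fy=5,interpolation=cv2.INTER_CUBIC))
"
```

```text
t 11.25 cur fix mm [ -18.1 -116.   -12.6] yawrel 90.2 F [ 0.5  0.7 -0.1] w 0.0426
dr [0.25 0.1  0.19] shift now axes [0.001  0.0001 0.0044] shift after turn [0.001  0.0001 0.0044]
```

View pics/w11.png

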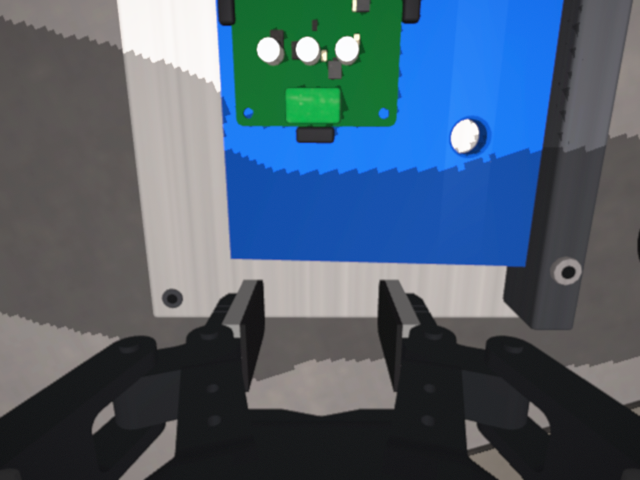

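View pics/s11.png

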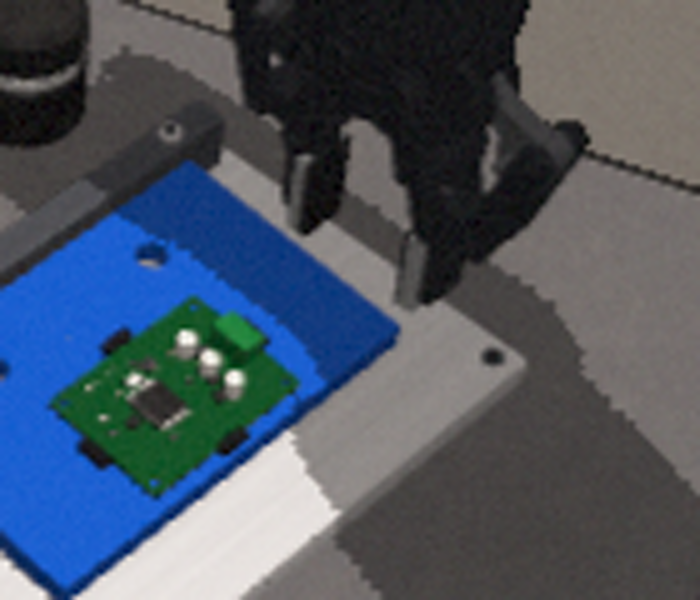

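Call:
{"fn": "drive_tool", "kwargs": {
  "commands": [
    {"linear": [0, 0, 0.003], "dr": [0.2, 0, 0.2], "jaw": 0.5},
    {"linear": [0, 0, 0.001], "dr": [0, 0, 0], "jaw": 0.5},
    {"linear": [0.004, 0, 0], "dr": [0, 0, 0], "jaw": 0.5},
    {"linear": [0.004, 0, 0], "dr": [0, 0, 0], "jaw": 0.5},
    {"linear": [0.003, 0, 0], "dr": [0, 0, 0], "jaw": 0.5},
    {"linear": [0.003, 0, 0], "dr": [0, 0, 0], "jaw": 0.5},
    {"linear": [0.002, 0, 0], "dr": [0, 0, 0], "jaw": 0.5}
  ]
}}

```text
clock: 12.22
tcp_pos: [0.4889, -0.3615, -0.0161]
orientation: [2.57, 1.801, -0.003]
contact_force: [-0.5, -1.9, -0.8]
grip_width: 0.0431
```

```bash
python3 -c "
from h import *
plan(-18,-92,-.017,90)
cv2.imwrite('pics/w12.png',viewer.grab_frame('wrist')[:,:,::-1])
f=viewer.grab_frame('top')[:,:,::-1]
cv2.imwrite('pics/t12.png',cv2.resize(f[205:380,205:415],None,fx=3.4,fy=3.4,interpolation=cv2.INTER_CUBIC))
"
```

```text
t 12.22 cur fix mm [ -17.6 -100.5  -16.1] yawrel 89.9 F [ 0.2 -1.9 -0.8] w 0.0431
dr [ 0.1   0.21 -0.09] shift now axes [ 0.0085 -0.0004  0.0009] shift after turn [ 0.0085 -0.0004  0.0009]
```

View pics/w12.png

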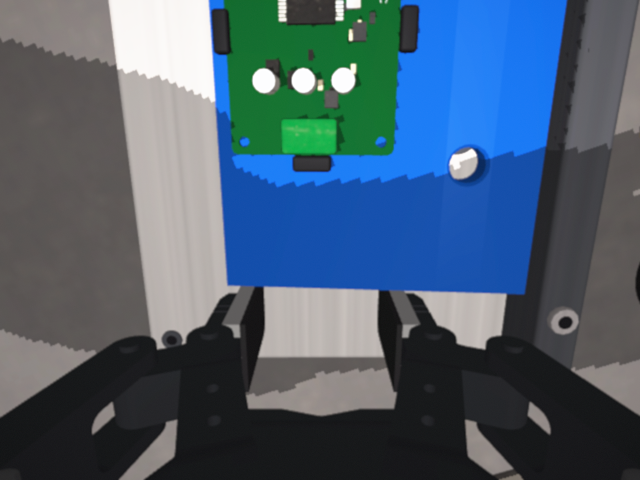

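View pics/t12.png

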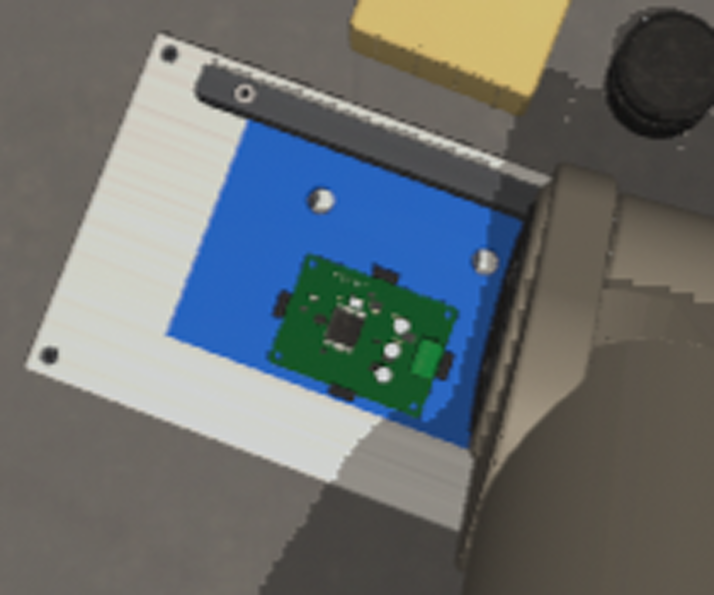

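```bash
python3 -c "
from h import *
top([(320,200),(484,261),(167,334)],[4,5,3])
top([(320,200),(484,261)],[4,5])"
```

```text
pallet rel [ 5.850e-01 -8.807e+00 -1.000e-03] res [ 0.1 -0.2  0.4 -0.1 -0.5  0.2]
pallet rel [ 2.930e-01 -8.546e+00 -1.000e-03] res [-0.1 -0.   0.1  0. ]
```

Call:
{"fn": "drive_tool", "kwargs": {
  "commands": [
    {"linear": [0.002, 0, 0], "dr": [0, 0, 0], "jaw": 0.5},
    {"linear": [0.002, 0, 0], "dr": [0, 0, 0], "jaw": 0.5},
    {"linear": [0.002, 0, 0], "dr": [0, 0, 0], "jaw": 0.5}
  ]
}}

```text
clock: 12.7
tcp_pos: [0.4911, -0.3554, -0.0161]
orientation: [2.57, 1.801, -0.002]
contact_force: [-0.2, -0.4, 0.9]
grip_width: 0.0426
```

```bash
python3 -c "
from h import *
plan(-18,-91,-.017,90)
f=viewer.grab_frame('top')[:,:,::-1]
cv2.imwrite('pics/t13.png',cv2.resize(f[205:380,205:415],None,fx=3.4,fy=3.4,interpolation=cv2.INTER_CUBIC))
"
```

```text
t 12.7 cur fix mm [-17.6 -94.  -16.1] yawrel 89.9 F [-0.  -0.4  0.9] w 0.0426
dr [ 0.11  0.18 -0.09] shift now axes [ 0.003  -0.0004  0.0009] shift after turn [ 0.003  -0.0004  0.0009]
```

View pics/t13.png

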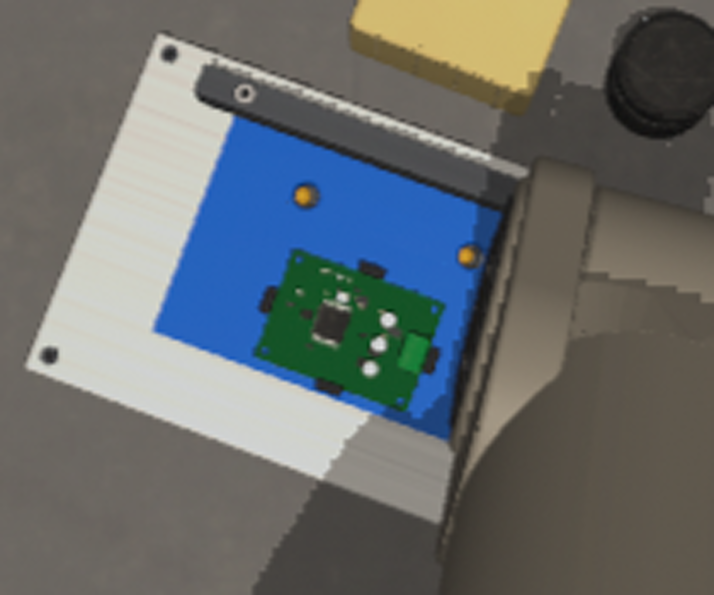

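```bash
python3 -c "
from h import *
top([(305,195),(469,256),(153,331)],[4,5,3],0.0)
top([(305,195),(469,256),(153,331)],[4,5,3],0.07)
f=viewer.grab_frame('top')[:,:,::-1]
cv2.imwrite('pics/t14.png',cv2.resize(f[245:300,280:360],None,fx=9,fy=9,interpolation=cv2.INTER_CUBIC))
f=viewer.grab_frame('wrist')[:,:,::-1]
cv2.imwrite('pics/w14.png',f)
"
```

```text
pallet rel [-0.016 -2.112  0.008] res [ 0.2  0.2  0.3 -0.3 -0.5  0.1]
pallet rel [ 0.302 -2.224  0.005] res [ 0.1  0.   0.4 -0.2 -0.6  0.1]
```

View pics/t14.png

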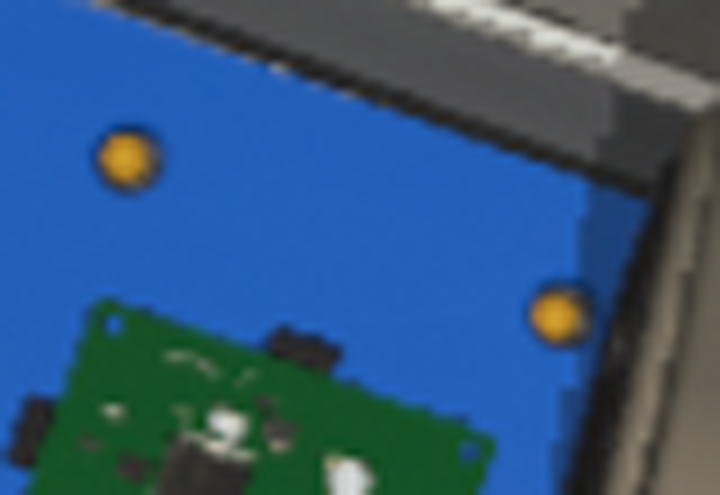

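View pics/w14.png

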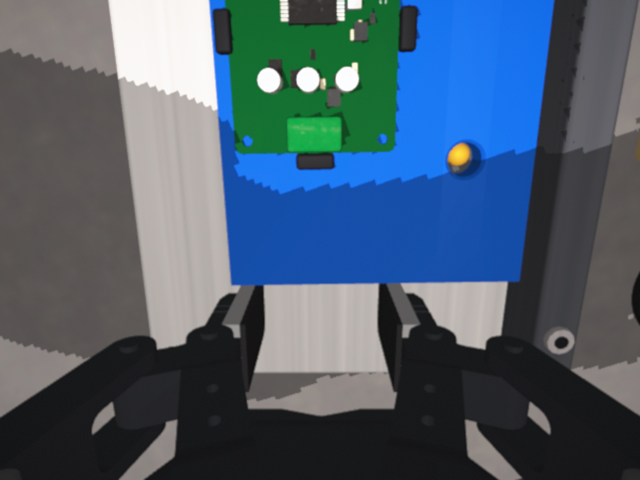

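Call:
{"fn": "drive_tool", "kwargs": {
  "commands": [
    {"linear": [-0.005, 0, 0], "dr": [0, 0, 0], "jaw": 0.5},
    {"linear": [-0.01, 0, 0], "dr": [0, 0, 0], "jaw": 0.5},
    {"linear": [-0.01, 0, -0.03], "dr": [0, 0, 0], "jaw": 0.5},
    {"linear": [0, 0, -0.05], "dr": [0, 0, 0], "jaw": 0.5},
    {"linear": [-0.04, -0.02, -0.03], "dr": [0, 0, 0], "jaw": 0.5},
    {"linear": [-0.05, -0.02, 0], "dr": [0, 0, 0], "jaw": 0.5},
    {"linear": [-0.05, 0, 0], "dr": [0, 0, 0], "jaw": 0.5},
    {"linear": [0, 0, 0], "dr": [0, 0, 0], "jaw": 0.5}
  ]
}}

```text
clock: 13.85
tcp_pos: [0.3924, -0.5055, 0.0986]
orientation: [2.57, 1.798, -0.004]
contact_force: [-0.5, -0.0, -0.1]
grip_width: 0.0427
```

```bash
python3 -c "
from h import *
plan(-18,-91,-.017,90)
f=viewer.grab_frame('top')[:,:,::-1]
cv2.imwrite('pics/t15.png',cv2.resize(f[205:380,205:415],None,fx=3.4,fy=3.4,interpolation=cv2.INTER_CUBIC))
f=viewer.grab_frame('scene')[:,:,::-1]
cv2.imwrite('pics/s15.png',cv2.resize(f[215:355,250:430],None,fx=4.2,fy=4.2,interpolation=cv2.INTER_CUBIC))
"
```

```text
t 13.85 cur fix mm [ -59.4 -268.7   98.6] yawrel 89.8 F [-0.4 -0.2 -0.1] w 0.0427
dr [ 0.17  0.3  -0.17] shift now axes [0.1784 0.0405 0.1148] shift after turn [0.1777 0.0414 0.1156]
```

View pics/t15.png

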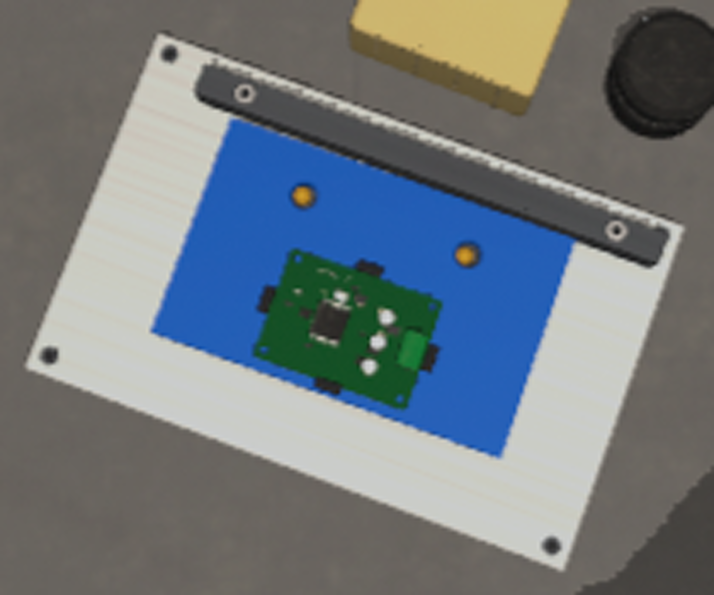

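View pics/s15.png

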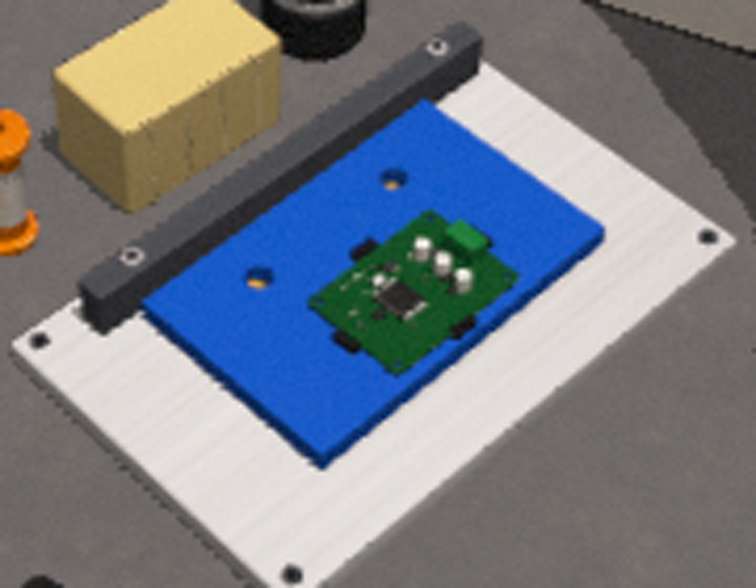

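Run:
```python
from h import *
np.set_printoptions(precision=3,suppress=True)
S=lambda p:uncrop(p,250,215,4.2)
c=viewer.calibration('scene')
F2,r=fitfix(c,S([(12,345),(735,241),(39,340),(708,237),(292,575)]),np.array([[75,125,12],[-85,-125,12],[67,117,12],[-77,-117,12],[-77,117,12]])/1e3); print(F2,r.ravel())
px=S([(147,301),(423,102),(604,235),(322,459)])
for t in (None,0,.03,.07):
    q,r=fitpal(c,px,range(4),tilt=t); print(rel(F2,q),q[3],r.ravel(),(r**2).sum())
c=viewer.calibration('top')
px=uncrop([(573,241),(500,457),(151,332),(302,195.5),(467,255)],205,205,3.4)
for t in (None,0,.07):
    q,r=fitpal(c,px,[1,2,3,4,5],tilt=t); print('top',rel(F,q),q[3],r.ravel(),(r**2).sum())
pin=np.array([[28,38,18],[28,-38,18]])/1e3
print('pins proj crop',((proj(c,pin@Rz(F[2]).T+[F[0],F[1],0])-205+.5)*3.4-.5).ravel())
```

```text
[ 0.541 -0.273 -0.345] [-1.058 -0.872  0.97  -0.965 -0.566  0.512  0.721 -0.19   0.004  0.786]
[-2.203 -0.249  0.008] 0.009445123989775851 [-1.399  0.525  0.717 -0.377  0.779 -0.811 -0.012  0.291] 4.237909183797635
[-2.05  -0.505  0.007] 0.0 [-1.368  0.663  0.753 -0.138  0.788 -0.919 -0.081  0.082] 4.374660753693686
[-2.523  0.31   0.011] 0.03 [-1.458  0.231  0.644 -0.894  0.751 -0.582  0.133  0.743] 4.868317833558725
[-3.089  1.398  0.017] 0.07 [-1.544 -0.312  0.521 -1.883  0.668 -0.157  0.4    1.607] 9.511423990923966
top [-0.508 -0.986  0.016] -0.0702548206224676 [ 0.151 -0.239  0.119  0.069 -0.486 -0.182  0.306  0.409 -0.084 -0.064] 0.6407206516439375
top [-0.356 -0.976  0.014] 0.0 [ 0.574 -0.509 -0.081  0.488 -0.644  0.079  0.138  0.102  0.022 -0.198] 1.3226472267613179
top [ 0.03  -0.963  0.013] 0.07 [ 0.933 -0.652 -0.2    0.726 -0.734  0.228 -0.082 -0.1    0.087 -0.253] 2.540700335083437
pins proj crop [302.257 194.722 465.261 255.256]
```

Run:
```python
from h import *
f=viewer.grab_frame('top')[:,:,::-1]
a=cv2.resize(f[252:273,283:304],None,fx=17,fy=17,interpolation=cv2.INTER_CUBIC)
b=cv2.resize(f[269:290,331:352],None,fx=17,fy=17,interpolation=cv2.INTER_CUBIC)
cv2.imwrite('pics/t16.png',np.hstack([a,b]))
f=viewer.grab_frame('scene')[:,:,::-1]
cv2.imwrite('pics/s16.png',cv2.resize(f[280:335,275:400],None,fx=6.4,fy=6.4,interpolation=cv2.INTER_CUBIC))
cv2.imwrite('pics/w16.png',viewer.grab_frame('wrist')[:,:,::-1])
```

```text
(no output)
```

View pics/t16.png

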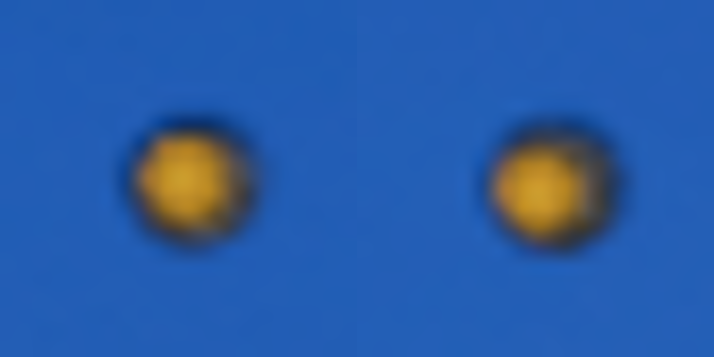

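View pics/s16.png

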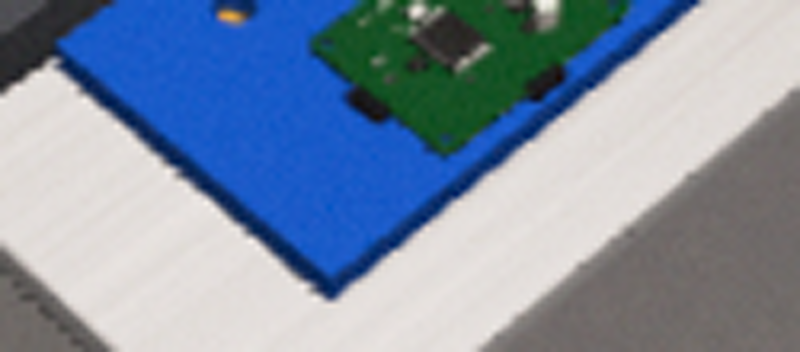

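View pics/w16.png

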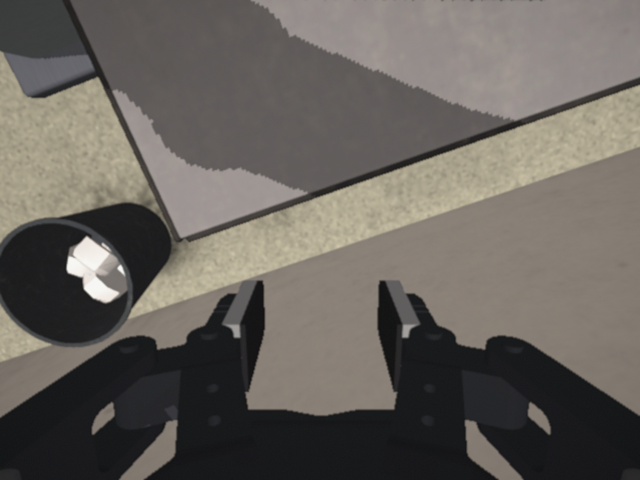

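```bash
python3 -c "
from bench import job,monitor
print(monitor.get_obs()['clock']); print(job.hand_in())"
```

```text
14.1
the job is handed in; nothing more can be done
None
```

I nudged the pallet home and handed the job in at 14.1 s; no verdict was reported. With two spread fingertips I pushed its near edge about 10 mm towards the fence, then its right edge about 15 mm to the left, until it dropped over the pins. I then backed the arm well clear.

- **Seating:** in the last top picture, both brass pins sit inside their holes, within about 1.5 mm of centre. The right pin is close to the left rim of its hole, and the pallet's turn is 0.007–0.016 rad.
- **Flatness:** the side view shows the pallet's edge resting evenly on the bed with no gap. The fit of that view gives a tilt of about 0.01 rad. The top-view fit was not usable for tilt: left free, it gave an impossible −0.07 rad.
- **Disagreements:** the side view put the pallet 2.2 mm short in x, the top view 0.4 mm, a difference I put down to calibration and pixel-reading error. The fingertips also hung about 30 mm behind the stated tool point in both camera views, so I set their height from the pictures.
- **Forces and surroundings:** the highest force I read was about 6 N, and I saw no contact with the circuit board. The cell pack and torque head looked unmoved in the final top picture, and the arm never went near the syringe.

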